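Set out the test weights in order of size

ROBOT

A 6-joint arm with a two-finger parallel gripper is mounted at the origin on a cart in front of the work surface, level with it; the furniture and walls round the work are solid. World frame = base frame: x ahead of the robot, y to its left, z up, the work surface at z = 0. Lengths are in mm, angles in rad, forces in N, time in s.
With the tool pointing down it reaches from about 275 to 750 mm from the base axis. Payload 10.2 kg.
Tool frame: the origin (TCP) lies at the centre of the arm's flange, where the gripper is bolted on; the fingertips stand 173 mm ahead of it and the grasp point (between the pads) lies 155 mm ahead of it; z points along the fingers, y is the line along which they close (so a half turn about z gives the same grasp; the last joint's range is limited). The gripper opens to 85 mm and grips with 20 to 120 N. Pads are 22 mm wide; open, the fingers measure 114 mm over their backs; the gripper's body (76 mm by 85 mm) begins 54 mm behind the grasp point. The pads swing forward as they close: fully open they stand 13 mm farther back than shut.
Start: joints at [0.963, 0.313, 1.498, -0, 1.331, -0.223], TCP at [197.085, 486.611, 404.694] pointing down, gripper open.
Joint ranges: [-2.94, 2.94], [-0.97, 2.17], [0.19, 2.56], [-1.23, 4.37], [0.02, 3.11], [-2.88, 2.88]. Speed limits (rad/s): [2.39, 2.39, 3.01, 3.14, 3.14, 3.14].

INTERFACE

Orientations are given as a unit quaternion [w, x, y, z].
In Python, from rig import ctrl gives the robot as it stands.
- The arm moves only by the tool step_hand, called after "Emit:" in YAML: its name, and indented under it one key for each argument. Schema: {"type":"object","properties":{"steps":{"type":"object","properties":{"motion":{"type":"array","items":{"type":"array","items":{"type":"number"},"minItems":6,"maxItems":6},"minItems":1,"maxItems":8}},"additionalProperties":false,"required":["motion"]},"aperture":{"type":"number"},"grip_force":{"type":"number"},"only":{"type":"string"},"quiet":{"type":"boolean"},"lines":{"type":"string"}},"required":["steps"],"additionalProperties":false}. steps is an object whose key "motion" holds a list of rows, 1 to 8 of them, each of 6 numbers: dx, dy, dz in mm, then a rotation vector rx, ry, rz in rad; each row is the pose to reach, as a shift and turn from the pose commanded when the call began, along the tool's axes at that moment; what a row does not reach only later rows make up. A row lasts 1/10 s, in which the tool goes at most 50 mm and 0.15 rad, less where a joint would pass 70% of its speed; a pose out of reach is approached as far as the arm can. aperture is the opening from 0.0 (shut) to 1.0 (fully open), set as the call begins (left out keeps the last). The fingers move at their own pace and stop on an object; grip_force is the grip in N (left out, the last holds). Time passes only in rows, so rows that do not move let the fingers close. The tool returns the time, the measured TCP pose, the force, the opening and the grip force at its end. only (a regular expression) keeps the lines of the reply that match it, lines (a string "A,B") keeps lines A to B, and quiet returns only ok. Input that does not fit is refused with a message, and nothing moves.
- ctrl.sense(): the state, without advancing time (a new reading comes with each control period).
- ctrl.capture(name): name is "side" or "top"; returns the picture (400x640x3 uint8, red, green, blue); there is no depth.
- ctrl.calibration(name): a dict with "fx", "fy", "cx", "cy" (pixels), "position" and "attitude" of the camera in the world. Camera axes: x right, y down, z forward; pixel columns grow to the right and rows downward; lengths in mm; the calibration is good to about 2 mm. A picture is of the moment at which its call begins. calibration takes no time and is no camera call.
- ctrl.finish_job(): hands the job in; it is judged then, once.
The state is a dict: "time_s": time; "joints": joint angles; "dq": joint speeds; "tau": joint torques, N m; "eef_pos": TCP position; "ee_rot": TCP orientation; "force": force on the tool from outside, world axes, zero at the start; "wrist_torque": the same for the moment, N m; "grip_width": opening from 0.0 (shut) to 1.0 (fully open); "grip_force": force on a finger pad.
Only numpy, scipy, OpenCV 4.12 (cv2) and the standard library are available. Lean on these libraries where they do the work, as an engineer would, in place of code of your own. Each camera call takes 0.05 s, during which the arm holds its last target. There are 200 camera calls.

TASK

Set the four steel knob weights out on the wooden board ready for checking the counting scale: one upright in the middle of each ring mark, in order of size, the smallest on the mark next to the upright post and the largest on the mark farthest from it. Leave the steel block, the orange carton and the pen that lie among the weights where they are.

Things in the scene. Friction and masses are not known exactly. Their poses are not given: they have to be found in the camera images.
- weight_a: the smallest of four loose plain steel knob weights of one shape: round upright body 22 mm in diameter and 18 mm high, with a narrower knob on top (knob 16 mm across), 28 mm high over all, about 50 g (up to 15 % more or less); origin at the centre of its underside, z up. Grip it round the body or body and knob.
- weight_b: the second smallest of four loose plain steel knob weights of one shape: round upright body 32 mm in diameter and 25 mm high, with a narrower knob on top (knob 23 mm across), 38 mm high over all, about 150 g (up to 15 % more or less); origin at the centre of its underside, z up. Grip it round the body or body and knob.
- weight_c: the second largest of four loose plain steel knob weights of one shape: round upright body 42 mm in diameter and 33 mm high, with a narrower knob on top (knob 30 mm across), 50 mm high over all, about 350 g (up to 15 % more or less); origin at the centre of its underside, z up. Grip it round the body or body and knob.
- weight_d: the largest of four loose plain steel knob weights of one shape: round upright body 54 mm in diameter and 42 mm high, with a narrower knob on top (knob 39 mm across), 64 mm high over all, about 750 g (up to 15 % more or less); origin at the centre of its underside, z up. Grip it round the body or body and knob.
- rail: fixed flat wooden board, 84 mm wide (its x), 400 mm long (its y), 12 mm thick; origin at the centre of its underside. On its top (z = 12 mm) are four equal flush round marks (pale discs with a dark ring), 64 mm across, centred at x = 0, y = -120, -40, 40 and 120 mm. One end carries the post, the other only a flat screw head, 16 mm across, 4 mm high, both 180 mm from the middle.
- post: dark steel post standing up at one end of the board (which end changes from start to start), 22 mm across at its foot, 44 mm high; it is fixed. Origin at the centre of its foot, on the board's centre line, 180 mm from the board's centre.
- setting_block: bystander: loose plain steel block 30 x 35 x 9 mm lying among the weights; origin at the centre of its underside
- small_carton: bystander: loose small orange carton 31 x 58 x 14 mm lying among the weights, its 58 mm along its y; origin at the centre of its underside
- pen: bystander: loose black pen 120 mm long (along its x), 11 mm thick, lying among the weights; origin at the centre of its underside

How it is judged:
By the outcome, as a careful person would: the job done as asked, in the order asked, and still so for the second after the job is handed in, with the robot touching nothing.
It also fails if it takes over 83 s, if anything falls off the work surface, if the arm or the gripper's body presses on something with over 40 N, if the wrist force passes 120 N, or if a joint passes its speed limit or range.

## Working session

There is one attempt and no reset: what is moved stays moved. The work goes in short steps, Python scripts to look and compute and a tool call to move; the robot and the scene stay as the last step left them, time stands still between calls to the robot, and variables do not carry over. Pictures are saved under pics/ and viewed, at most 14 in all, crops included, and the job is handed in when it is done.

```bash
ls; mkdir -p pics; python3 - <<'E'
from rig import ctrl
import cv2
for n in("top","side"):
    cv2.imwrite(f"pics/{n}0.png",ctrl.capture(n)[:,:,::-1]); print(ctrl.calibration(n))
print(ctrl.sense())
E
```

```text
pics
rig.py
{'fx': 368.506872058345, 'fy': 368.506872058345, 'cx': 317.8401844104031, 'cy': 197.38057173794925, 'position': array([450.27241338,  -4.53862698, 957.66702909]), 'attitude': array([-0.04719284,  0.714722  , -0.69667699,  0.03983045])}
{'fx': 431.89664895552875, 'fy': 431.89664895552875, 'cx': 320.7861625593214, 'cy': 199.4654856908474, 'position': array([603.49180224, 872.76260664, 453.34956584]), 'attitude': array([-0.01089721,  0.02225504,  0.84074344, -0.54086637])}
{'time_s': 0.1, 'joints': array([ 9.62593819e-01,  3.13340696e-01,  1.49836101e+00,  1.61550035e-05,
        1.33098413e+00, -2.23368217e-01]), 'dq': array([ 1.28992325e-03, -1.42181078e-03, -1.87562893e-03,  7.31686238e-05,
       -1.21924067e-03, -8.76745828e-06]), 'tau': array([ 3.14005105e-03, -4.12895107e+01, -2.60140783e+01, -1.40302254e-04,
        3.04864770e-03,  1.49060975e-05]), 'eef_pos': array([197.05774875, 486.56848021, 404.21953479]), 'ee_rot': array([-2.27949751e-04,  1.91233847e-01,  9.81544353e-01, -4.96852618e-04]), 'force': array([ 0.92976371,  0.38062338, -0.15114976]), 'wrist_torque': array([ 0.00610374, -0.00204516,  0.03880005]), 'grip_force': 0.0, 'grip_width': 0.9991212737874906}
```

View pics/top0.png

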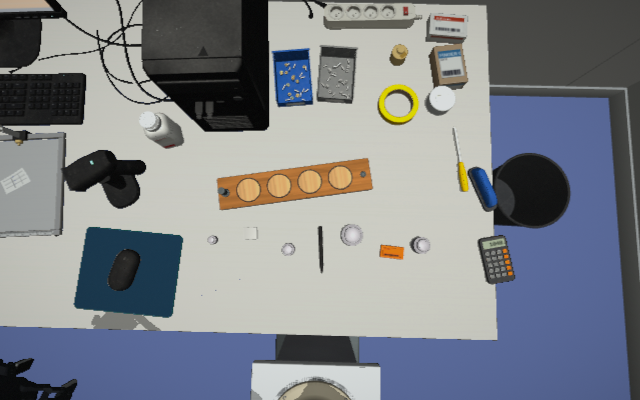

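View pics/side0.png

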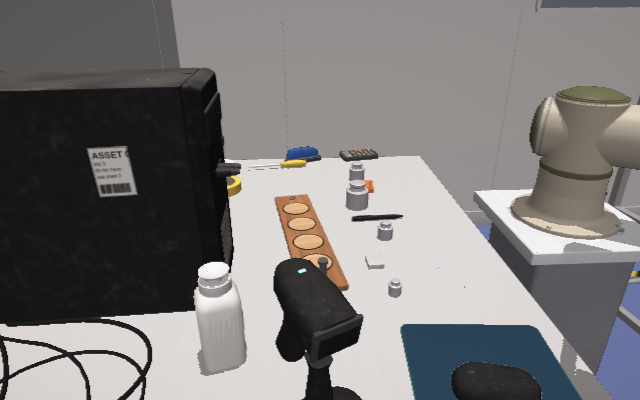

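The top view shows the board with its post at the left (222,192) and marks at (248,190), (279,186), (310,182), (341,177). The weights are a (212,240), b (288,249), d (351,235) and c (421,244). The block is at (251,233), the pen at (320,249) and the carton at (391,252).

```bash
cat > h.py <<'E'
import numpy as np, cv2
from scipy.spatial.transform import Rotation as R
from rig import ctrl
def cam(n):
    c=ctrl.calibration(n); q=c["attitude"]; return c,R.from_quat([q[1],q[2],q[3],q[0]]).as_matrix()
def world(n,uv,z):
    c,M=cam(n); d=M@np.array([(uv[0]-c["cx"])/c["fx"],(uv[1]-c["cy"])/c["fy"],1]); p=c["position"]
    return p+d*(z-p[2])/d[2]
def pix(n,P):
    c,M=cam(n); q=M.T@(np.array(P,float)-c["position"]); return np.array([q[0]/q[2]*c["fx"]+c["cx"],q[1]/q[2]*c["fy"]+c["cy"]])
def tool(): # current pose
    s=ctrl.sense(); q=s["ee_rot"]; return s["eef_pos"],R.from_quat([q[1],q[2],q[3],q[0]]).as_matrix()
E
python3 - <<'E'
from h import *
for n in("top","side"): print(n,world(n,(222,192),12) if n=="top" else world(n,(395,295),0))
im=cv2.imread("pics/top0.png")
c=cv2.resize(im[155:280,200:440],None,fx=3.3,fy=3.3,interpolation=cv2.INTER_CUBIC); cv2.imwrite("pics/crop.png",c)
hsv=cv2.cvtColor(im,cv2.COLOR_BGR2HSV)
# marks: pale disc
m=cv2.inRange(hsv,(10,40,170),(30,150,255)); m[:160]=0;m[215:]=0;m[:,:215]=0;m[:,375:]=0
k,_,st,ce=cv2.connectedComponentsWithStats(m)
for i in range(1,k):
    if st[i,4]>100: print("mark",st[i],ce[i],world("top",ce[i],12)[:2])
g=cv2.cvtColor(im,cv2.COLOR_BGR2GRAY)
print(im[260,300],im[235,351],im[240,212])
E
```

```text
top [575.03688572 256.02167919  12.        ]
side [4.50393484e+02 2.78326810e+02 5.68434189e-14]
mark [329 167  22  21 380] [339.71842105 176.95      ] [622.17183274 -48.66232249]
mark [299 171  22  22 380] [309.27894737 181.11578947] [609.24132313  30.23200733]
mark [268 175  22  22 388] [278.59536082 185.26804124] [596.34800866 109.6569219 ]
mark [237 179  23  22 385] [248.06233766 189.45974026] [583.37798967 188.58045042]
[195 204 203] [221 221 220] [219 218 217]
```

View pics/crop.png

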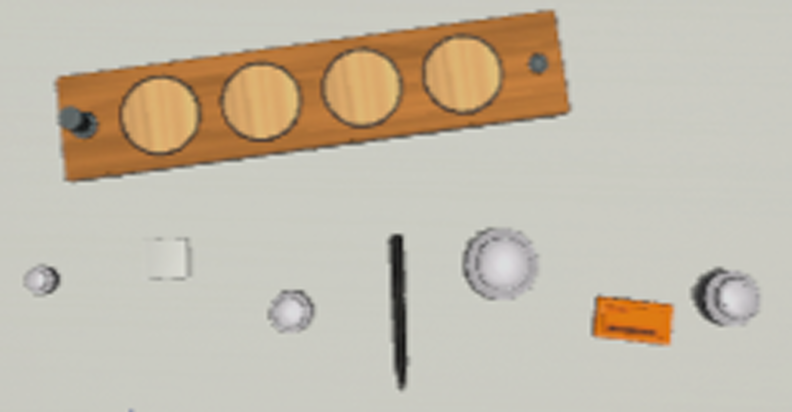

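```bash
cat >> h.py <<'E'
W={"a":(22,18,16,28),"b":(32,25,23,38),"c":(42,33,30,50),"d":(54,42,39,64)}
def overlay(n,im,k,xy,f=8,half=18):
    D,h,Dk,H=W[k]; c=pix(n,[*xy,h/2]); o=np.round(c).astype(int)-half
    t=cv2.resize(im[o[1]:o[1]+2*half,o[0]:o[0]+2*half],None,fx=f,fy=f,interpolation=cv2.INTER_CUBIC)
    for z,d,col in((0,D,(0,0,255)),(h,D,(0,160,0)),(H,Dk,(255,0,0))):
        P=[(pix(n,[xy[0]+d/2*np.cos(a),xy[1]+d/2*np.sin(a),z])-o+.5)*f for a in np.linspace(0,6.283,60)]
        cv2.polylines(t,[np.int32(P)],True,col,1)
    return t
E
python3 - <<'E'
from h import *
cr={"a":(40,279),"b":(291,311),"c":(738,299),"d":(502,263)}
it=cv2.imread("pics/top0.png"); si=cv2.imread("pics/side0.png"); r1=[];r2=[]
for k in "abcd":
    p=world("top",(200+cr[k][0]/3.3-.35,155+cr[k][1]/3.3-.35),W[k][3]); print(k,p)
    r1.append(cv2.resize(overlay("top",it,k,p[:2]),(200,200)) if 0 else overlay("top",it,k,p[:2],f=7,half=14)); r2.append(overlay("side",si,k,p[:2],f=7,half=14))
cv2.imwrite("pics/ov.png",np.vstack([np.hstack(r1),np.hstack(r2)]))
E
```

```text
a [452.68201789 270.41020599  28.        ]
b [433.75809669  77.40787272  38.        ]
c [ 451.4140814  -253.52763095   50.        ]
d [473.00174792 -77.92462866  64.        ]
```

View pics/ov.png

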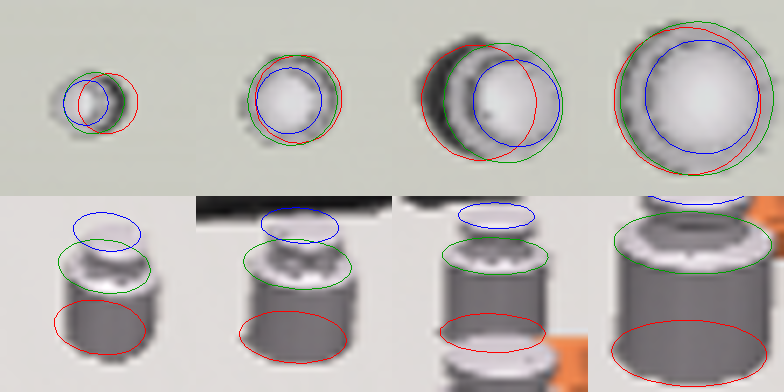

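The overlay circles sit slightly right of a, b and c in the top view, by 4–10 px at 7x. In the side view they sit left by 3–7 px, so the two calibrations differ by about 2 mm. I'll apply these shifts and compare both cameras on the marks.

```bash
python3 - <<'E'
from h import *
im=cv2.imread("pics/side0.png"); hsv=cv2.cvtColor(im,cv2.COLOR_BGR2HSV)
m=cv2.inRange(hsv,(10,40,150),(30,150,255)); m[:195]=0;m[290:]=0;m[:,:270]=0;m[:,345:]=0
k,_,st,ce=cv2.connectedComponentsWithStats(m)
for i in range(1,k):
    if st[i,4]>60: print("side mark",st[i],world("side",st[i][:2]+(st[i][2:4]-1)/2,12)[:2].round(1))
M=np.array([[583.4,188.6],[596.3,109.7],[609.2,30.2],[622.2,-48.7]])
Wt={"a":(452.5,273.7),"b":(434.4,79.1),"c":(452.3,-252.2),"d":(473.2,-77.2)}
p,Rt=tool(); print(p,Rt.round(3))
B=np.array([[-.162,.987],[.987,.162]])
print("TCP",B@p[:2])
for k,v in Wt.items(): print(k,(B@v).round(1))
print((M@B.T).round(1))
E
```

```text
side mark [ 275  195   70   92 2554] [591.3 105.5]
[197.05774875 486.56848021 404.21953479] [[-0.927  0.375 -0.001]
 [ 0.375  0.927 -0.001]
 [ 0.    -0.001 -1.   ]]
TCP [448.31973467 273.32009181]
a [196.8 491. ]
b [  7.7 441.6]
c [-322.2  405.6]
d [-152.9  454.5]
[[  91.6  606.4]
 [  11.7  606.3]
 [ -68.9  606.2]
 [-148.9  606.2]]
```

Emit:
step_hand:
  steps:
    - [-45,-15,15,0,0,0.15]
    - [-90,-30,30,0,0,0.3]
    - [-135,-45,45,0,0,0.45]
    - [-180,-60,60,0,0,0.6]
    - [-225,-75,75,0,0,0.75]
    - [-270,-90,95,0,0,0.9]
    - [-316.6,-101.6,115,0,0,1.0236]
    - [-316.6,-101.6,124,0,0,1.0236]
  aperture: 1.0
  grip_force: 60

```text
refused: steps: the value is not of type 'object' (schema: type "object"). Nothing was moved.
```

Nothing moved. I misread the format; it is an object with the rows under "motion". Resending.

Emit:
step_hand:
  steps: {"motion": [[-45,-15,15,0,0,0.15],[-90,-30,30,0,0,0.3],[-135,-45,45,0,0,0.45],[-180,-60,60,0,0,0.6],[-225,-75,75,0,0,0.75],[-270,-90,95,0,0,0.9],[-316.6,-101.6,115,0,0,1.0236],[-316.6,-101.6,124,0,0,1.0236]]}
  aperture: 1.0
  grip_force: 60

```text
time_s: 0.9
eef_pos: [455.3, 270.5, 278.9]
ee_rot: [0.0, 0.651, 0.76, -0.001]
force: [-0.5, 0.5, 0.0]
grip_width: 1.0
grip_force: 0.0
```

```bash
cat > st.py <<'E'
from h import *
B=np.array([[-.162,.987],[.987,.162]])
p,Rt=tool(); print("board",(B@p[:2]).round(1),"z",p[2].round(1)); print(Rt.round(3).tolist())
E
python3 st.py
```

```text
board [193.3 493.2] z 278.9
[[-0.154, 0.988, -0.001], [0.988, 0.154, -0.001], [-0.001, -0.001, -1.0]]
```

Emit:
step_hand:
  steps: {"motion": [[0,0,30,0,0,0],[0,0,60,0,0,0],[0,0,60,0,0,0]]}
  quiet: true

```text
ok
```

```bash
python3 st.py
```

```text
board [196.8 489.6] z 217.5
[[-0.162, 0.987, -0.007], [0.987, 0.162, -0.002], [-0.001, -0.007, -1.0]]
```

Emit:
step_hand:
  steps: {"motion": [[0,1.4,20,0,0,0],[0,1.4,36,0,0,0],[0,1.4,40,0,0,0],[0,1.4,40,0,0,0],[0,1.4,40,0,0,0]]}
  quiet: true

```text
ok
```

```bash
python3 st.py
```

```text
board [197.  492.5] z 182.0
[[-0.162, 0.987, 0.002], [0.987, 0.162, 0.001], [0.0, 0.002, -1.0]]
```

Emit:
step_hand:
  steps: {"motion": [[0,0,2,0,0,0],[0,0,2,0,0,0],[0,0,2,0,0,0],[0,0,2,0,0,0],[0,0,2,0,0,0],[0,0,2,0,0,0],[0,0,2,0,0,0]]}
  aperture: 0
  grip_force: 60

```text
time_s: 2.4
eef_pos: [453.8, 273.9, 179.1]
ee_rot: [0.0, 0.647, 0.762, 0.0]
force: [-1.8, -1.1, 5.2]
grip_width: 0.227
grip_force: 58.8
```

```bash
python3 st.py
```

```text
board [196.8 492.3] z 179.1
[[-0.162, 0.987, 0.0], [0.987, 0.162, 0.0], [0.0, 0.0, -1.0]]
```

Emit:
step_hand:
  steps: {"motion": [[0,0,-40,0,0,0],[0,0,-80,0,0,0],[-25,30,-100,0,0,0],[-60,65,-100,0,0,0],[-90,100,-100,0,0,0],[-105.2,114.1,-100,0,0,0],[-105.2,114.1,-80,0,0,0],[-105.2,114.1,-60,0,0,0]]}

```text
time_s: 3.2
eef_pos: [583.8, 187.8, 237.9]
ee_rot: [0.0, 0.648, 0.762, 0.0]
force: [0.8, 0.4, -1.4]
grip_width: 0.223
grip_force: 59.0
```

```bash
python3 st.py; python3 - <<'E'
from h import *
t=ctrl.capture("top")[:,:,::-1];s=ctrl.capture("side")[:,:,::-1]
p=ctrl.sense()["eef_pos"]
f=lambda n,im:(lambda c:cv2.resize(np.ascontiguousarray(im[int(c[1])-50:int(c[1])+50,int(c[0])-50:int(c[0])+50]),None,fx=4,fy=4))(pix(n,[p[0],p[1],40]))
cv2.imwrite("pics/g1.png",np.hstack([f("top",t),f("side",s)]))
E
```

```text
board [ 90.7 606.7] z 237.9
[[-0.16, 0.987, 0.0], [0.987, 0.16, 0.0], [0.0, 0.001, -1.0]]
```

View pics/g1.png

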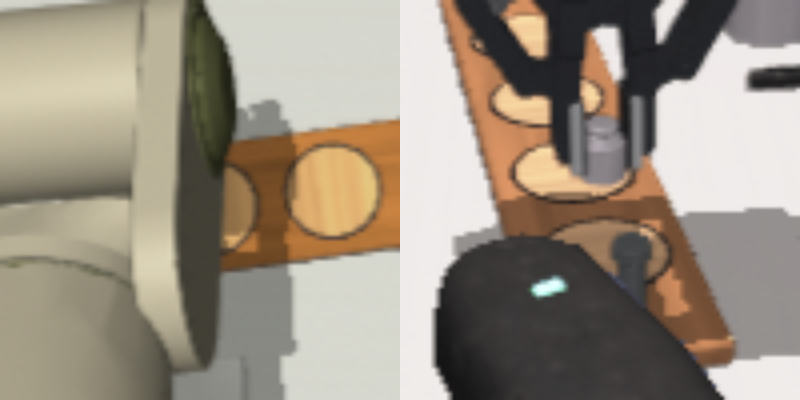

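The side picture shows weight a held upright between the pads at (605,150), above the board. Now lowering it.

Emit:
step_hand:
  steps: {"motion": [[0,0,20,0,0,0],[0,0,38,0,0,0],[0,0,44,0,0,0],[0,0,46.5,0,0,0],[0,0,47.5,0,0,0],[0,0,47.5,0,0,0],[0,0,47.5,0,0,0]]}

```text
time_s: 4.0
eef_pos: [583.5, 188.5, 192.0]
ee_rot: [0.0, 0.647, 0.762, 0.0]
force: [0.1, -0.0, -0.1]
grip_width: 0.224
grip_force: 59.0
```

```bash
python3 st.py
```

```text
board [ 91.5 606.5] z 192.0
[[-0.162, 0.987, 0.001], [0.987, 0.162, 0.0], [-0.0, 0.001, -1.0]]
```

Emit:
step_hand:
  steps: {"motion": [[0,0,0,0,0,0],[0,0,0,0,0,0],[0,0,0,0,0,0],[0,0,0,0,0,0],[0,0,-30,0,0,0],[0,0,-80,0,0,0],[0,0,-110,0,0,0]]}
  aperture: 1.0

```text
time_s: 4.7
eef_pos: [583.5, 188.5, 304.6]
ee_rot: [0.001, 0.647, 0.762, 0.001]
force: [0.3, 0.5, 0.4]
grip_width: 1.0
grip_force: 0.0
```

```bash
python3 st.py
```

```text
board [ 91.5 606.5] z 304.6
[[-0.162, 0.987, 0.003], [0.987, 0.162, 0.0], [-0.0, 0.003, -1.0]]
```

Emit:
step_hand:
  steps: {"motion": [[-18,-37,0,0,0,0],[-36,-74,0,0,0,0],[-55,-111,0,0,0,0],[-72,-145,20,0,0,0],[-83.8,-164.9,50,0,0,0],[-83.8,-164.9,70,0,0,0],[-83.8,-164.9,70,0,0,0]]}
  quiet: true

```text
ok
```

```bash
python3 st.py;python3 - <<'E'
from h import *
t=ctrl.capture("top")[:,:,::-1].copy();s=ctrl.capture("side")[:,:,::-1].copy()
import h
o=lambda n,im,k,xy:(lambda c:cv2.resize(im[int(c[1])-25:int(c[1])+25,int(c[0])-25:int(c[0])+25],None,fx=8,fy=8,interpolation=cv2.INTER_CUBIC))(pix(n,[*xy,20]))
cv2.imwrite("pics/p1.png",np.hstack([o("top",t,"a",(583.4,188.6)),o("side",s,"a",(583.4,188.6))]))
E
```

```text
board [  7.6 440.6] z 229.7
[[-0.161, 0.987, -0.004], [0.987, 0.161, 0.0], [0.001, -0.004, -1.0]]
```

View pics/p1.png

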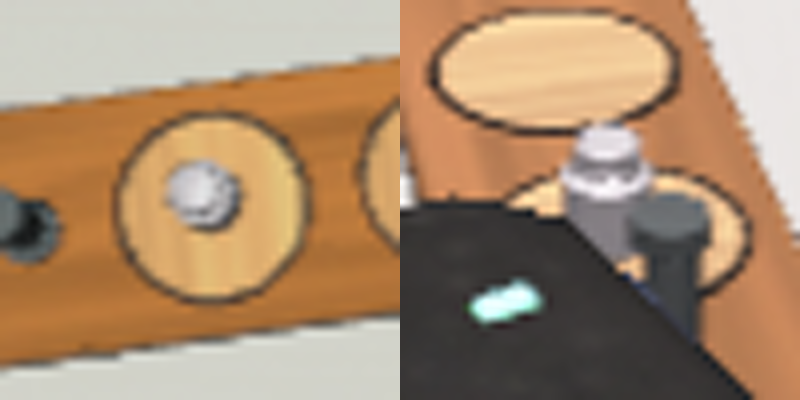

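The weight sits about 15 px (8x) above its expected spot in the ring, so it is about 4 mm off in +x. The side view agrees, so I'll apply a −4 mm correction along board y from now on and mend a later.

Emit:
step_hand:
  steps: {"motion": [[0,-2,30,0,0,0],[0,-2,48,0,0,0],[0,-2,52,0,0,0],[0,-2,52,0,0,0]]}
  quiet: true

```text
ok
```

```bash
python3 st.py
```

```text
board [  7.8 439.9] z 179.8
[[-0.162, 0.987, 0.001], [0.987, 0.162, -0.0], [-0.0, 0.001, -1.0]]
```

Emit:
step_hand:
  steps: {"motion": [[0,0,0,0,0,0],[0,0,0,0,0,0],[0,0,0,0,0,0],[0,0,0,0,0,0],[0,0,0,0,0,0],[0,0,0,0,0,0]]}
  aperture: 0
  grip_force: 60

```text
time_s: 6.5
eef_pos: [432.4, 78.8, 180.0]
ee_rot: [0.0, 0.647, 0.762, 0.0]
force: [-3.0, 0.1, 9.7]
grip_width: 0.347
grip_force: 58.8
```

```bash
python3 st.py
```

```text
board [  7.7 439.5] z 180.0
[[-0.162, 0.987, 0.001], [0.987, 0.162, -0.0], [-0.0, 0.001, -1.0]]
```

Emit:
step_hand:
  steps: {"motion": [[0,0,-40,0,0,0],[0,15,-75,0,0,0],[1,45,-80,0,0,0],[2,85,-80,0,0,0],[3,125,-80,0,0,0],[4,155,-80,0,0,0],[4,162.9,-65,0,0,0],[4,162.9,-45,0,0,0]]}

```text
time_s: 7.3
eef_pos: [593.4, 109.2, 224.0]
ee_rot: [0.001, 0.647, 0.762, 0.001]
force: [0.3, 0.2, -1.7]
grip_width: 0.35
grip_force: 60.4
```

```bash
python3 st.py
```

```text
board [ 11.7 603.4] z 224.0
[[-0.162, 0.987, 0.002], [0.987, 0.162, -0.0], [-0.0, 0.002, -1.0]]
```

Emit:
step_hand:
  steps: {"motion": [[0,0,20,0,0,0],[0,0,28,0,0,0],[0,0,32,0,0,0],[0,0,32.6,0,0,0],[0,0,32.8,0,0,0],[0,0,32.8,0,0,0]]}

```text
time_s: 7.9
eef_pos: [592.5, 109.1, 192.1]
ee_rot: [0.0, 0.647, 0.762, 0.0]
force: [0.4, -0.3, -1.3]
grip_width: 0.344
grip_force: 60.6
```

```bash
python3 st.py
```

```text
board [ 11.7 602.5] z 192.1
[[-0.162, 0.987, 0.001], [0.987, 0.162, -0.0], [-0.0, 0.001, -1.0]]
```

Emit:
step_hand:
  steps: {"motion": [[0,0,0,0,0,0],[0,0,0,0,0,0],[0,0,0,0,0,0],[0,0,0,0,0,0],[0,0,-30,0,0,0],[0,0,-70,0,0,0]]}
  aperture: 1.0

```text
time_s: 8.5
eef_pos: [591.9, 109.0, 260.6]
ee_rot: [-0.002, 0.647, 0.762, -0.001]
force: [0.8, 0.3, -0.1]
grip_width: 1.006
grip_force: 0.0
```

```bash
python3 st.py
```

```text
board [ 11.7 601.9] z 260.6
[[-0.162, 0.987, -0.004], [0.987, 0.162, 0.0], [0.001, -0.004, -1.0]]
```

Emit:
step_hand:
  steps: {"motion": [[-20,-30,-20,0,0,0],[-60,-55,-30,0,0,0],[-105,-80,-30,0,0,0],[-150,-105,-30,0,0,0],[-195,-130,-30,0,0,0],[-240,-155,-30,0,0,0],[-285,-180,-30,0,0,0],[-325,-198.8,-15,0,0,0]]}
  quiet: true

```text
ok
```

Emit:
step_hand:
  steps: {"motion": [[-8.9,0,15,0,0,0],[-8.9,0,25,0,0,0],[-8.9,0,25,0,0,0]]}
  quiet: true

```text
ok
```

```bash
python3 st.py;python3 - <<'E'
from h import *
B=np.array([[-.162,.987],[.987,.162]]);Bi=np.linalg.inv(B)
t=ctrl.capture("top")[:,:,::-1].copy();s=ctrl.capture("side")[:,:,::-1].copy()
cv2.imwrite("pics/t2.png",t)
r=[]
for k,b in(("a",(91.6,606.4)),("b",(11.7,606.4))):
    q=Bi@b; q[0]+=.0
    r+=[overlay("top",t,k,q,f=11,half=17),overlay("side",s,k,q,f=11,half=17)]
cv2.imwrite("pics/p2.png",np.vstack([np.hstack(r[:2]),np.hstack(r[2:])])[:, :])
E
python3 -c "
import cv2;i=cv2.imread('pics/p2.png');cv2.imwrite('pics/p2s.png',cv2.resize(i,(600,600),interpolation=cv2.INTER_AREA))"
```

```text
board [-318.3  404.9] z 251.2
[[-0.162, 0.987, -0.002], [0.987, 0.162, 0.002], [0.002, -0.002, -1.0]]
```

View pics/p2s.png

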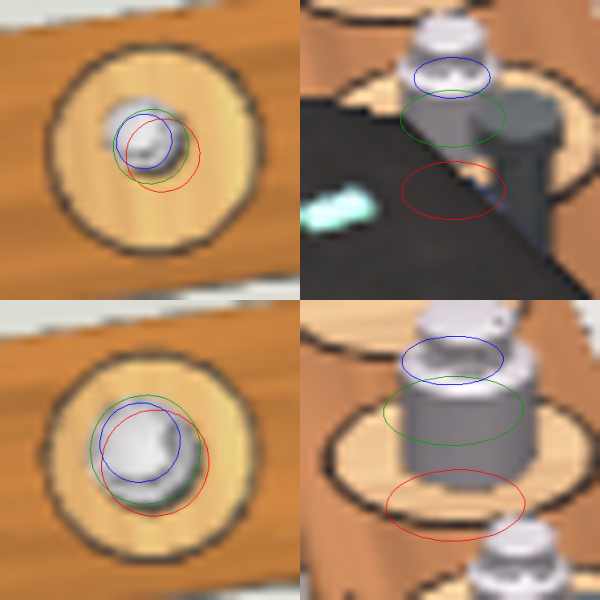

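Emit:
step_hand:
  steps: {"motion": [[0,0,20,0,0,0],[0,0,45,0,0,0],[0,0,62,0,0,0],[0,0,69,0,0,0],[0,0,69,0,0,0]]}

```text
time_s: 10.2
eef_pos: [451.5, -248.6, 183.5]
ee_rot: [-0.0, 0.647, 0.762, 0.0]
force: [-0.4, 0.1, -0.2]
grip_width: 1.003
grip_force: 0.0
```

```bash
python3 st.py
```

```text
board [-318.5  405.3] z 183.5
[[-0.163, 0.987, -0.0], [0.987, 0.163, 0.0], [0.0, -0.0, -1.0]]
```

Emit:
step_hand:
  steps: {"motion": [[0,0,0,0,0,0],[0,0,0,0,0,0],[0,0,0,0,0,0],[0,0,0,0,0,0],[0,0,0,0,0,0]]}
  aperture: 0
  grip_force: 70

```text
time_s: 10.7
eef_pos: [451.3, -249.3, 184.6]
ee_rot: [0.001, 0.647, 0.762, -0.0]
force: [-2.7, 2.8, 9.6]
grip_width: 0.467
grip_force: 70.5
```

```bash
python3 st.py
```

```text
board [-319.2  405. ] z 184.6
[[-0.162, 0.987, 0.001], [0.987, 0.162, -0.001], [-0.001, 0.001, -1.0]]
```

Emit:
step_hand:
  steps: {"motion": [[0,0,-45,0,0,0],[0,0,-90,0,0,0],[20,15,-105,0,0,0],[55,43,-105,0,0,0],[92,72,-105,0,0,0],[130,102,-105,0,0,0],[168,131,-105,0,0,0],[206,161,-105,0,0,0]]}
  quiet: true

```text
ok
```

Emit:
step_hand:
  steps: {"motion": [[30,22,0,0,0,0],[47.3,37.2,10,0,0,0],[47.3,37.2,40,0,0,0],[47.3,37.2,60,0,0,0],[47.3,37.2,60,0,0,0],[47.3,37.2,60,0,0,0]]}

```text
time_s: 12.1
eef_pos: [605.9, 32.7, 228.9]
ee_rot: [-0.0, 0.647, 0.762, -0.0]
force: [0.3, -1.0, -3.6]
grip_width: 0.467
grip_force: 73.0
```

```bash
python3 st.py
```

```text
board [-65.8 603.3] z 228.9
[[-0.162, 0.987, -0.0], [0.987, 0.162, 0.0], [0.0, -0.0, -1.0]]
```

Emit:
step_hand:
  steps: {"motion": [[0,0,15,0,0,0],[0,0,26,0,0,0],[0,0,31,0,0,0],[0,0,32.4,0,0,0],[0,0,32.4,0,0,0],[0,0,32.4,0,0,0]]}

```text
time_s: 12.7
eef_pos: [605.7, 32.8, 196.7]
ee_rot: [-0.0, 0.647, 0.762, -0.0]
force: [-6.2, 0.7, 5.6]
grip_width: 0.466
grip_force: 73.9
```

```bash
python3 st.py
```

```text
board [-65.7 603.2] z 196.7
[[-0.162, 0.987, -0.0], [0.987, 0.162, -0.0], [-0.0, -0.0, -1.0]]
```

Emit:
step_hand:
  steps: {"motion": [[0,0,0,0,0,0],[0,0,0,0,0,0],[0,0,0,0,0,0],[0,0,0,0,0,0],[0,0,-35,0,0,0],[0,0,-80,0,0,0],[0,0,-80,0,0,0]]}
  aperture: 1.0
  quiet: true

```text
ok
```

Emit:
step_hand:
  steps: {"motion": [[-20,-35,0,0,0,0],[-42,-73,0,0,0,0],[-64,-110,0,0,0,0],[-80,-138,0,0,0,0],[-87.2,-150,0,0,0,0],[-87.2,-150,20,0,0,0],[-87.2,-150,20,0,0,0],[-87.2,-150,20,0,0,0]]}

```text
time_s: 14.2
eef_pos: [472.4, -77.2, 256.1]
ee_rot: [-0.0, 0.647, 0.762, 0.0]
force: [0.1, 0.7, -0.1]
grip_width: 1.002
grip_force: 0.0
```

```bash
python3 st.py
```

```text
board [-152.7  453.7] z 256.1
[[-0.162, 0.987, -0.0], [0.987, 0.162, 0.0], [0.0, -0.0, -1.0]]
```

Emit:
step_hand:
  steps: {"motion": [[0,0,20,0,0,0],[0,0,45,0,0,0],[0,0,66,0,0,0],[0,0,74,0,0,0],[0,0,74,0,0,0]]}

```text
time_s: 14.7
eef_pos: [472.2, -77.2, 181.9]
ee_rot: [-0.0, 0.647, 0.762, -0.0]
force: [0.0, -0.0, -0.1]
grip_width: 1.0
grip_force: 0.0
```

```bash
python3 st.py
```

```text
board [-152.7  453.5] z 181.9
[[-0.162, 0.987, -0.001], [0.987, 0.162, 0.0], [0.0, -0.001, -1.0]]
```

Emit:
step_hand:
  steps: {"motion": [[0,0,0,0,0,0],[0,0,0,0,0,0],[0,0,0,0,0,0],[0,0,0,0,0,0],[0,0,0,0,0,0]]}
  aperture: 0
  grip_force: 90

```text
time_s: 15.2
eef_pos: [472.0, -77.5, 183.5]
ee_rot: [0.001, 0.647, 0.762, 0.0]
force: [-4.3, 1.0, 13.1]
grip_width: 0.609
grip_force: 93.5
```

```bash
python3 st.py
```

```text
board [-153.   453.3] z 183.5
[[-0.162, 0.987, 0.001], [0.987, 0.162, -0.001], [-0.001, 0.001, -1.0]]
```

Emit:
step_hand:
  steps: {"motion": [[0,0,-35,0,0,0],[0,10,-65,0,0,0],[1,40,-70,0,0,0],[2,75,-70,0,0,0],[3,110,-70,0,0,0],[4.1,138,-70,0,0,0],[4.1,149.9,-60,0,0,0],[4.1,149.9,-45,0,0,0]]}
  quiet: true

```text
ok
```

Emit:
step_hand:
  steps: {"motion": [[0,0,0,0,0,0],[0,0,15,0,0,0],[0,0,24,0,0,0],[0,0,24,0,0,0],[0,0,24,0,0,0]]}

```text
time_s: 16.5
eef_pos: [619.0, -49.3, 203.1]
ee_rot: [-0.0, 0.648, 0.762, -0.0]
force: [0.6, -0.2, -7.0]
grip_width: 0.601
grip_force: 99.3
```

```bash
python3 st.py
```

```text
board [-148.9  603. ] z 203.1
[[-0.161, 0.987, -0.0], [0.987, 0.161, 0.0], [0.0, -0.0, -1.0]]
```

Emit:
step_hand:
  steps: {"motion": [[0,0,4,0,0,0],[0,0,7,0,0,0],[0,0,7.8,0,0,0],[0,0,7.8,0,0,0],[0,0,7.8,0,0,0]]}

```text
time_s: 17.0
eef_pos: [619.2, -49.2, 195.7]
ee_rot: [0.0, 0.647, 0.762, 0.0]
force: [-4.3, 0.2, -0.9]
grip_width: 0.605
grip_force: 99.9
```

```bash
python3 st.py
```

```text
board [-148.9  603.2] z 195.7
[[-0.162, 0.987, 0.0], [0.987, 0.162, -0.0], [-0.0, 0.0, -1.0]]
```

Emit:
step_hand:
  steps: {"motion": [[0,0,0,0,0,0],[0,0,0,0,0,0],[0,0,0,0,0,0],[0,0,0,0,0,0],[0,0,-35,0,0,0],[0,0,-80,0,0,0],[0,0,-100,0,0,0]]}
  aperture: 1.0
  quiet: true

```text
ok
```

Emit:
step_hand:
  steps: {"motion": [[0,-40,0,0,0,0],[0,-80,0,0,0,0],[0,-120,0,0,0,0],[0,-160,0,0,0,0],[0,-200,0,0,0,0],[0,-220,0,0,0,0],[0,-220,0,0,0,0]]}
  quiet: true

```text
ok
```

```bash
python3 st.py
cat > look.py <<'E'
from h import *
import sys
t=ctrl.capture("top")[:,:,::-1].copy();s=ctrl.capture("side")[:,:,::-1].copy(); tag=sys.argv[1]
cv2.imwrite(f"pics/t{tag}.png",t);cv2.imwrite(f"pics/s{tag}.png",s)
M=dict(zip("abcd",[(583.4,188.6),(596.3,109.7),(609.2,30.2),(622.2,-48.7)]))
rows=[]
for n,im in(("top",t),("side",s)):
    r=[]
    for k,xy in M.items():
        D,h,Dk,H=W[k]; half=16; f=200/32; o=np.round(pix(n,[*xy,25])).astype(int)-half
        q=cv2.resize(im[o[1]:o[1]+32,o[0]:o[0]+32],None,fx=f,fy=f,interpolation=cv2.INTER_CUBIC); r.append(q.copy())
        for z,d,c in((12,64,(255,0,255)),(12,D,(0,0,255)),(12+h,D,(0,160,0)),(12+H,Dk,(255,0,0))):
            P=[(pix(n,[xy[0]+d/2*np.cos(a),xy[1]+d/2*np.sin(a),z])-o+.5)*f for a in np.linspace(0,6.283,60)]
            cv2.polylines(q,[np.int32(P)],True,c,1)
        r[-1]=q
    rows.append(np.hstack(r))
cv2.imwrite(f"pics/look{tag}.png",np.vstack(rows))
E
python3 look.py 3
```

```text
board [-148.6  381.5] z 295.6
[[-0.16, 0.987, -0.0], [0.987, 0.16, -0.0], [-0.0, -0.0, -1.0]]
```

View pics/look3.png

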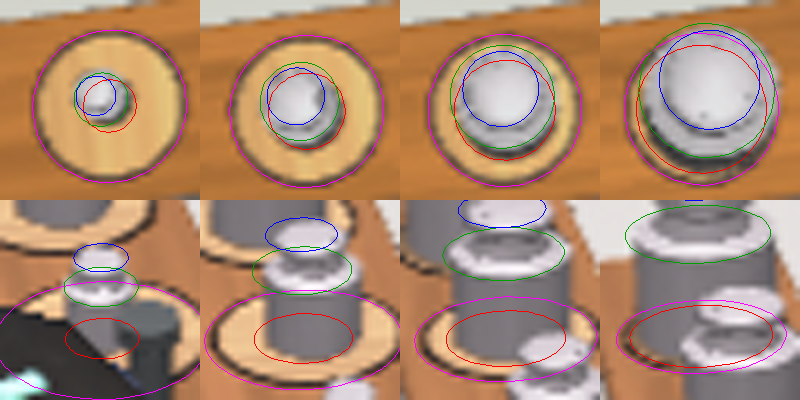

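The magenta ring overlay matches the rings in the top view. a is within about 1 mm; b, c and d look about 2 mm toward the robot. I'll fit the silhouettes numerically.

```bash
cat > fit.py <<'E'
from h import *
import sys
from scipy.optimize import minimize
t=cv2.imread(f"pics/t{sys.argv[1]}.png"); F=8
M=dict(zip("abcd",[(583.4,188.6),(596.3,109.7),(609.2,30.2),(622.2,-48.7)]))
for k,xy in M.items():
    D,h,Dk,H=W[k]; o=np.round(pix("top",[*xy,30])).astype(int)-16
    q=cv2.resize(t[o[1]:o[1]+32,o[0]:o[0]+32],None,fx=F,fy=F,interpolation=cv2.INTER_CUBIC).astype(float)
    # steel is grey: chroma (r-b)/r small
    ch=(q[:,:,2]-q[:,:,0])/np.maximum(q.max(2),25); m=(ch<.22).astype(np.uint8)
    _,l,st,ce=cv2.connectedComponentsWithStats(m); i=1+np.argmin(np.hypot(*(ce[1:]-128).T)-st[1:,4]**.5); m=(l==i).astype(np.uint8)
    def sil(p):
        P=[(pix("top",[p[0]+d/2*np.cos(a),p[1]+d/2*np.sin(a),z])-o+.5)*F for z,d in((12,D),(12+h,D),(12+H,Dk)) for a in np.linspace(0,6.283,48)]
        r=np.zeros_like(m); cv2.fillConvexPoly(r,cv2.convexHull(np.int32(np.array(P)*16)),1,shift=4); return r
    c=lambda p:float((sil(p)!=m).sum())
    b=minimize(c,xy,method="Nelder-Mead",options=dict(initial_simplex=[np.add(xy,e) for e in((3,3),(-3,0),(0,-3))],xatol=.05,fatol=1))
    d=b.x-xy; print(k,"dxy world",d.round(1),"board",(np.array([[-.162,.987],[.987,.162]])@d).round(1),"miss",b.fun,"area",m.sum(),sil(b.x).sum())
E
python3 fit.py 3
```

```text
Traceback (most recent call last):
  File "fit.py", line 16, in <module>
    b=minimize(c,xy,method="Nelder-Mead",options=dict(initial_simplex=[np.add(xy,e) for e in((3,3),(-3,0),(0,-3))],xatol=.05,fatol=1))
  File "fit.py", line 15, in <lambda>
    c=lambda p:float((sil(p)!=m).sum())
                      ~~~^^^
  File "fit.py", line 13, in sil
    P=[(pix("top",[p[0]+d/2*np.cos(a),p[1]+d/2*np.sin(a),z])-o+.5)*F for z,d in((12,D),(12+h,D),(12+H,Dk)) for a in np.linspace(0,6.283,48)]
        ~~~^^^^^^^^^^^^^^^^^^^^^^^^^^^^^^^^^^^^^^^^^^^^^^^^^
  File "h.py", line 10, in pix
    c,M=cam(n); q=M.T@(np.array(P,float)-c["position"]); return np.array([q[0]/q[2]*c["fx"]+c["cx"],q[1]/q[2]*c["fy"]+c["cy"]])
        ~~~^^^
  File "h.py", line 5, in cam
    c=ctrl.calibration(n); q=c["attitude"]; return c,R.from_quat([q[1],q[2],q[3],q[0]]).as_matrix()
ValueError: time passes only in moves, steps and waits
```

Too many calibration calls, so I'll cache it.

```bash
sed -i 's/^def cam/from functools import lru_cache\n@lru_cache\ndef cam/' h.py; python3 fit.py 3; python3 st.py
```

```text
a dxy world [2.1 0.4] board [0.  2.2] miss 948.0 area 3723 4671
b dxy world [-1.1 -0.4] board [-0.2 -1.2] miss 1480.0 area 7890 9370
c dxy world [-0.2 -2.1] board [-2.  -0.6] miss 1884.0 area 14025 15909
d dxy world [-1.  -2.2] board [-2.  -1.3] miss 2000.0 area 25281 26805
board [-149.   383.3] z 295.7
[[-0.161, 0.987, 0.001], [0.987, 0.161, -0.001], [-0.001, 0.001, -1.0]]
```

All four are within about 2–2.5 mm of centre. One check of the whole scene before handing in.

View pics/t3.png

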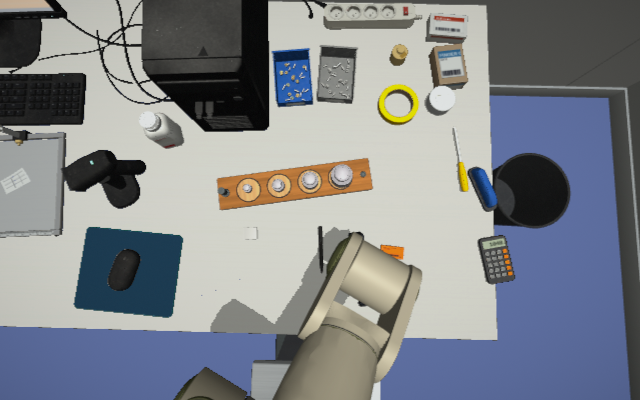

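View pics/s3.png

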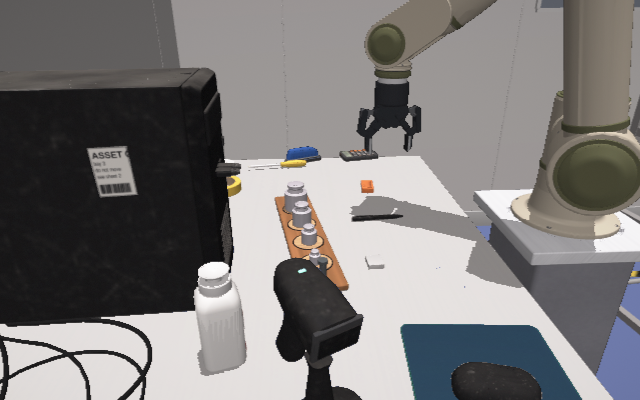

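All four weights stand upright on their marks, at (248,188), (279,185), (310,181) and (342,176), with the smallest next to the post. The block (251,233), pen (320,249) and carton (391,252) are where they were, and the arm is clear.

```bash
python3 -c "
from rig import ctrl
print(ctrl.finish_job())"
```

```text
the job is handed in; nothing more can be done
None
```

The job is handed in: all four weights stand upright on their ring marks, smallest next to the post and largest farthest away, each about 2–3 mm or less from its ring's centre by the camera measurement, with the block, carton and pen left where they were.

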